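Fit the tool rest to the wood lathe

TASK

Take the long green tool rest out of the wooden storage block and slide its post down into the holder (banjo) on the lathe, gently past the spring plunger, until the brass stop collar on the post sits fully home on top of the holder, with the rest's bar parallel to the lathe bed. Feel for the collar landing and do not force it. Then swing the black-handled lever on the holder fully down to lock the post, and leave everything else in its place.

Things in the scene. Friction and masses are not known exactly. Their poses are not given: they have to be found in the camera images.
- rest_web (a point): centre of the long tool rest's green bar: 150 mm long (this frame's x), 12 mm thick (y), 30 mm high (15 up, 15 down; within 25 mm of the middle a gusset of the same thickness goes 14 mm lower). Below its middle, along -z, runs a steel post 16 mm in diameter, 90 mm long below the bar, its last 4.5 mm tapered to 11 mm. About 0.45 kg. Starts upright in a hole of the block, sunk 40 mm
- rest_foot (a point): centre of the tool rest's lower post end, on the post's axis, 105 mm below rest_web; same axes
- rest: the whole tool rest (origin and axes as rest_foot). A brass stop collar, 32 mm in diameter and 12 mm high, is clamped on its post where the last user set it: its underside lies anywhere from 48 to 62 mm above the foot, different each time, and is not measured
- block: beech storage block, fixed, 90 x 225 x 58 mm high, origin at the centre of its underside; three holes, 18 mm in diameter and 40 mm deep, along its y at -80, 0 and +80 mm hold the long rest, the short rest and the drive centre in any order
- short_rest: short dark tool rest (75 mm bar, no collar, 120 mm tall), origin at its post's foot; stays in the block
- drive_centre: steel drive centre, 94 mm tall, 30 mm wide at most, origin at its foot; stays in the block
- lathe: the wood lathe, fixed; origin on the table under the bed's centre line; y runs along the bed and spindle towards the headstock; the bed is 120 mm wide, its top 95 mm above the table
- bore_mouth (a point): centre of the top of the holder's (banjo's) boss, 145 mm above the table, on the robot's side of the bed. The boss is a tube of 48 mm outer diameter, 50 mm high, with an upright through bore 17.5 mm in diameter. z is up along the bore; the holder's -x points roughly to the robot and it may be turned a little on the bed
- plunger (a joint): spring plunger in the boss's +y side, m pushed out: 0 free, about 0.0015 to 0.0025 riding on the post. Its round nose (5 mm radius) reaches 4 mm into the bore, 22 mm below the boss's top. Passing the post's taper takes some 5 to 20 N of push; it then presses sideways with some 10 N, so the post drags with some 5 to 15 N at any depth and stays where it is let go
- lock_lever (a joint): locking lever, rad: 0 is unlocked (handle 50 degrees above level, pointing to the holder's -x, its tip 62 mm higher than the boss's top), grows as the handle swings down, 0.95 at its stop (locked, handle nearly level). Starts between 0 and 0.2, turns stiffly (0.25 N m, about 3 N at the handle) and stays where it is left
- lever_end (a point): point on the centre line of the lever's black handle (16 mm in diameter, 41 mm long), 85 mm from the pivot and 19 mm short of the rounded tip
- lever_pivot (a point): the lever's pivot, in the plane of its handle: 8 mm to -x, 48 mm to -y and 18 mm below bore_mouth in the holder's frame, whose axes it has. The handle swings in the holder's x-z plane
There are look-alikes about, which are no part of the job. Leave any red look-alike of the rest alone.

How it is judged (in metres and radians):
On the way, in this order (a step that is already met when the one before it is completed fails the run):
1. the post stands in the bore with the plunger riding on it, the lever still unlocked (z of rest_foot in the frame of bore_mouth below -0.03 m and horizontal distance between rest_foot and bore_mouth below 0.005 m and value of joint plunger above 0.0006 m and value of joint lock_lever below 0.5 rad), for 0.1 s.
2. the collar sits on the boss, the bar parallel to the bed, the lever still unlocked (z of collar_c0 in the frame of bore_mouth below 0.0075 m and angle between the x axis of rest_web and the y axis of lathe, either way round below 0.15 rad and value of joint plunger above 0.0006 m and value of joint lock_lever below 0.5 rad), for 0.2 s.
At the end, for the whole second after the job is handed in: The rest's post is in the holder's bore, upright, with the collar's underside within 1.5 mm of the boss's top, the plunger on the post, the bar parallel to the bed within 0.15 rad (8.6 degrees), the lever at 0.80 rad or more, everything still (z of collar_c0 in the frame of bore_mouth below 0.0075 m and horizontal distance between rest_foot and bore_mouth below 0.005 m and angle between rest_web's own z axis and vertical below 0.06 rad and angle between the x axis of rest_web and the y axis of lathe, either way round below 0.15 rad and value of joint plunger above 0.0006 m and value of joint lock_lever above 0.8 rad and linear speed of rest below 0.02 m/s); the robot touches nothing.
It fails at once if the rest is forced: its collar is pressed on the holder with over 40 N, or the rest's contacts with the holder (plunger and bore walls included, some 20 N when it just sits there) add up to over 75 N (contact force between collar_c0 and banjo above 40 N or contact force between rest and banjo above 75 N).
It fails at once if another thing is disturbed: the short rest or the drive centre moved by over 20 mm, or the gouge, ring, sanding block, glue bottle or mallet by over 40 mm (distance of any of short_rest, drive_centre from where it was at the start of the episode above 0.02 m or distance of any of gouge, wood_ring, sanding_block, glue, mallet from where it was at the start of the episode above 0.04 m).
It also fails if it takes over 61 s, if anything falls off the work surface, if the arm or the gripper's body presses on something with over 40 N, if the wrist force passes 120 N, or if a joint passes its speed limit or range.

ROBOT

A 7-joint arm with a two-finger parallel gripper is mounted at the origin on the work surface. World frame = base frame: x ahead of the robot, y to its left, z up, the work surface at z = 0. Lengths are in mm, angles in rad, forces in N, time in s.
With the tool pointing down it reaches from about 400 to 875 mm from the base axis. Payload 4.4 kg.
Tool frame: the origin (TCP) lies at the very end of the fingers, on their centre line; the grasp point (between the pads) lies 19 mm behind it; z points along the fingers, y is the line along which they close (so a half turn about z gives the same grasp; the last joint's range is limited). The gripper opens to 85 mm and grips with 20 to 120 N. Pads are 22 mm wide; open, the fingers measure 114 mm over their backs; the gripper's body (76 mm by 85 mm) begins 54 mm behind the grasp point. The pads swing forward as they close: fully open they stand 13 mm farther back than shut.
Start: joints at [1.065, 0.628, 0.038, 1.517, -0.027, 0.996, -0.02], TCP at [276.772, -588.146, 203.513] pointing down, gripper open.
Joint ranges: [-3.06, 3.06], [-0.37, 2.12], [-1.25, 1.32], [0.18, 2.47], [-1.1, 4.24], [0.23, 1.98], [-2.94, 2.94]. Speed limits (rad/s): [2.57, 2.57, 3.14, 3.14, 3.14, 3.14, 3.14].

INTERFACE

Orientations are given as [roll, pitch, yaw] about the fixed x, y, z axes, in that order (R = Rz(yaw) Ry(pitch) Rx(roll)).
In Python, from cell import read_state, get_image, camera_info, finish_job gives the robot as it stands.
- The arm moves only by the tool play_rows, never from a script. Its argument "deltas" is one flat list of numbers, 7 for each row, row after row: the shift along the tool's x, y, z in mm, then the turn, a rotation vector about the tool's x, y, z in rad, then the opening, from 0 (shut) to 1 (fully open). In form: [dx, dy, dz, ax, ay, az, grip, dx, dy, dz, ax, ay, az, grip, ...]. A call has 1 to 10 rows; each row is the pose to reach, as a shift and turn from the pose commanded when the call began, along the tool's axes at that moment; what a row does not reach only later rows make up. A row lasts 1/8 s, in which the tool goes at most 62.5 mm and 10.7 degrees, less where a joint would pass 70% of its speed; a pose out of reach is approached as far as the arm can. A call with a gripper value outside its range is refused whole. The fingers move at their own pace and stop on an object; the grip force is fixed at half the most. Time passes only in rows, so rows that repeat a pose let the fingers close. It gives the time, the measured TCP pose, the force, the opening and the grip force at its end, in the units of the state.
- read_state(): the state, without advancing time (a new reading comes with each control period).
- get_image(name): name is "side" or "top" or "wrist"; returns the picture (384x512x3 uint8, red, green, blue); there is no depth.
- camera_info(name): a dict with "fx", "fy", "cx", "cy" (pixels), "T" (4x4, takes a point from camera to world coordinates). Camera axes: x right, y down, z forward; pixel columns grow to the right and rows downward; lengths in mm; the calibration is good to about 2 mm. A picture is of the moment at which its call begins: read the wrist's pose just before it. camera_info takes no time and is no camera call; for the wrist camera it gives the pose at the moment of the call.
- finish_job(): hands the job in; it is judged then, once.
The state is a dict: "clock": time; "qpos": joint angles; "qd": joint speeds; "tau": joint torques, N m; "eef_pos": TCP position; "tool_rot": TCP orientation; "force": force on the tool from outside, world axes, zero at the start; "torque": the same for the moment, N m; "width": finger opening in mm; "gripper_force": force on a finger pad.
Only numpy, scipy, OpenCV 4.12 (cv2) and the standard library are available. Lean on these libraries where they do the work, as an engineer would, in place of code of your own. Each camera call takes 0.05 s, during which the arm holds its last target. There are 200 camera calls.

## Working session

There is one attempt and no reset: what is moved stays moved. The work goes in short steps, Python scripts to look and compute and a tool call to move; the robot and the scene stay as the last step left them, time stands still between calls to the robot, and variables do not carry over. Pictures are saved under pics/ and viewed, at most 10 in all, crops included, and the job is handed in when it is done.

Besides the shell and the picture viewer there is one more tool, called as name(argument=value, ...) on one line, values as JSON. play_rows: Moves the arm, as the interface text tells. Its arguments: {"type":"object","properties":{"deltas":{"type":"array"}},"required":["deltas"]}

```bash
mkdir -p pics; ls; cat > h.py <<'E'
import numpy as np, cv2
from cell import *
def snap(n,f):
    im=get_image(n); cv2.imwrite(f,im[:,:,::-1]); return im
def ray(n,u,v,ci=None):
    c=ci or camera_info(n); T=np.array(c["T"]); d=T[:3,:3]@np.array([(u-c["cx"])/c["fx"],(v-c["cy"])/c["fy"],1]); return T[:3,3],d/np.linalg.norm(d)
def onz(n,u,v,z,ci=None):
    o,d=ray(n,u,v,ci); return o+d*(z-o[2])/d[2]
def tri(a,b):
    (o1,d1),(o2,d2)=a,b
    t=np.linalg.lstsq(np.c_[d1,-d2],o2-o1,rcond=None)[0]
    p,q=o1+t[0]*d1,o2+t[1]*d2
    return (p+q)/2,np.linalg.norm(p-q)
def proj(n,p,ci=None):
    c=ci or camera_info(n); T=np.linalg.inv(np.array(c["T"])); q=T[:3,:3]@p+T[:3,3]
    return np.array([q[0]/q[2]*c["fx"]+c["cx"],q[1]/q[2]*c["fy"]+c["cy"]])
E
python3 - <<'E'
from h import *
import numpy as np
np.set_printoptions(suppress=True,precision=2)
s=read_state(); print(s)
a=snap("top","pics/t0.png");b=snap("side","pics/s0.png")
print(a.shape)
for n in("top","side","wrist"):
    c=camera_info(n);print(n,c["fx"],c["cx"],c["cy"]);print(np.array(c["T"]))
E
```

```text
pics
{'clock': 0.0, 'qpos': array([ 1.07,  0.63,  0.04,  1.52, -0.03,  1.  , -0.02]), 'qd': array([-0., -0., -0.,  0.,  0., -0.,  0.]), 'tau': array([  0.  , -56.34,   1.23, -19.34,   0.01,   0.01,  -0.  ]), 'eef_pos': array([ 276.5 , -587.48,  202.59]), 'tool_rot': array([-3.14, -0.  ,  0.44]), 'force': array([-0.11, -0.03, -0.14]), 'torque': array([-0.01, -0.01, -0.01]), 'gripper_force': 0.0, 'width': 85.37430597058079}
(384, 512, 3)
top 368.39119817651317 253.8667047897624 195.0635488094377
[[   0.03   -0.99    0.11  422.25]
 [  -1.     -0.03   -0.02 -129.77]
 [   0.02   -0.11   -0.99 1089.21]
 [   0.      0.      0.      1.  ]]
side 395.7946029555212 258.3838395245158 200.67269548135033
[[ -0.98  -0.15   0.16 357.57]
 [ -0.22   0.67  -0.71 538.31]
 [ -0.    -0.73  -0.69 778.9 ]
 [  0.     0.     0.     1.  ]]
wrist 283.7626745308985 251.59659648790114 189.48904832289486
[[   0.43   -0.86   -0.29  351.38]
 [  -0.9    -0.4    -0.13 -553.35]
 [  -0.      0.32   -0.95  372.32]
 [   0.      0.      0.      1.  ]]
```

View pics/t0.png

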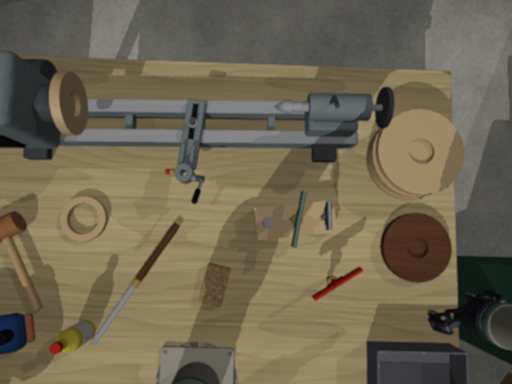

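View pics/s0.png

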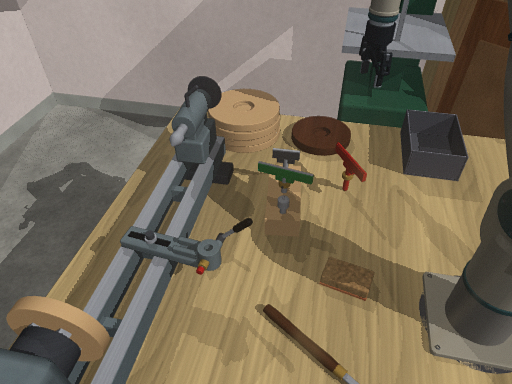

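Top: the candidates are the green bar at (299,219), which stands in the block between the drive centre (267,223) and the dark short rest (328,215), and the red look-alike at (338,283). The green one, long and in the block, fits the description. The boss is at (184,173) and the lever handle at (197,190). In the side view the green bar is at (286,173), the boss at (209,250) and the lever at (240,228).

```bash
cat > m.py <<'E'
from h import *
np.set_printoptions(suppress=True,precision=1)
a=cv2.imread("pics/t0.png");b=cv2.imread("pics/s0.png")
def green(im,roi):
    x0,y0,x1,y1=roi; h=cv2.cvtColor(im,cv2.COLOR_BGR2HSV); m=cv2.inRange(h,(50,60,20),(90,255,255)); k=np.zeros_like(m);k[y0:y1,x0:x1]=m[y0:y1,x0:x1]
    n,l,st,c=cv2.connectedComponentsWithStats(k); i=1+np.argmax(st[1:,4]); return l==i
g=green(a,(270,170,350,270)); p=np.argwhere(g)[:,::-1].astype(float)
r=cv2.minAreaRect(p.astype(np.float32));print("top green",r,len(p))
vx,vy,cx,cy=cv2.fitLine(p.astype(np.float32),cv2.DIST_L2,0,.01,.01).ravel()
t=(p-[cx,cy])@[vx,vy]
e=[np.array([cx,cy])+[vx*k,vy*k] for k in(t.min(),t.max())]
E=[onz("top",*q,138) for q in e];print(e,E,np.linalg.norm(E[0]-E[1]),(E[0]+E[1])/2)
gs=green(b,(250,150,325,200));q=np.argwhere(gs)[:,::-1];print("side",cv2.minAreaRect(q.astype(np.float32)),cv2.boxPoints(cv2.minAreaRect(q.astype(np.float32))))
print("bore top",onz("top",184,173,145),"side",onz("side",209,246,145))
A=cv2.resize(a[150:260,150:350],None,fx=4,fy=4,interpolation=cv2.INTER_CUBIC)
cv2.imwrite("pics/ct.png",A)
B=cv2.resize(b[135:285,180:340],None,fx=4,fy=4,interpolation=cv2.INTER_CUBIC);cv2.imwrite("pics/cs.png",B)
E
python3 m.py
```

```text
top green ((296.5054931640625, 218.4080047607422), (1.8748060464859009, 53.93497085571289), 10.539183616638184) 74
[array([291.9, 245. ]), array([301.6, 191.9])] [array([ 398.4, -246.4,  138. ]), array([ 536.1, -269.5,  138. ])] 139.6614681619826 [ 467.2 -257.9  138. ]
side ((284.0255432128906, 174.9452667236328), (56.229698181152344, 11.824112892150879), 13.706961631774902) [[255.3 174. ]
 [258.1 162.5]
 [312.7 175.9]
 [309.9 187.4]]
bore top [575.2  37.  145. ] side [576.2  37.8 145. ]
```

View pics/ct.png

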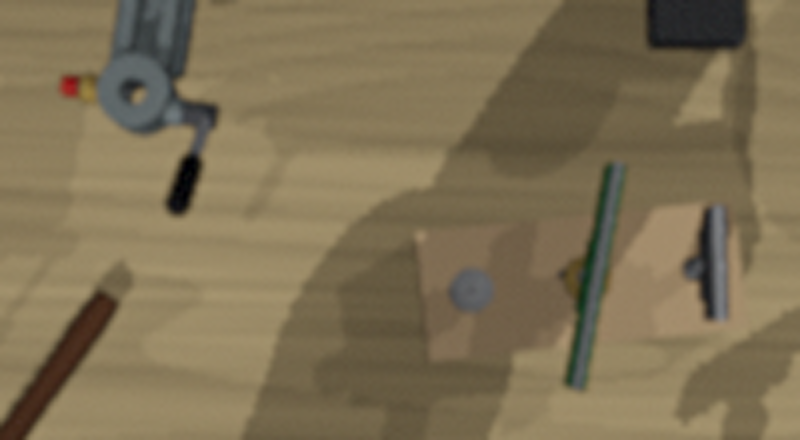

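View pics/cs.png

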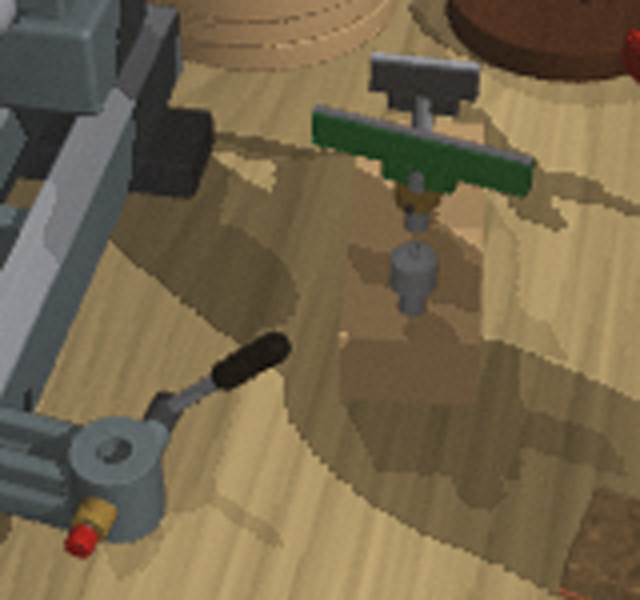

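The top crop confirms the long green bar (collar beneath it) in the middle hole. Its ends are at crop (617,163) and (577,388), the bore at (136,92) and the lever handle at (210,115)→(178,208). The side crop agrees, with the boss top at (113,448). Next I'll refine these positions.

```bash
cat > m2.py <<'E'
from h import *
np.set_printoptions(suppress=True,precision=1)
T=lambda u,v:(150-.375+u/4,150-.375+v/4)
S=lambda u,v:(180-.375+u/4,135-.375+v/4)
e=[onz("top",*T(617,163),138),onz("top",*T(577,388),138)]
print("bar",e,np.linalg.norm(e[0]-e[1]),(e[0]+e[1])/2)
s=[onz("side",*S(316,108),138),onz("side",*S(533,159),138)]
print("bar side",s,np.linalg.norm(s[0]-s[1]),(s[0]+s[1])/2)
d=e[0]-e[1];print("bar yaw",np.arctan2(d[1],d[0]))
print("bore",onz("top",*T(136,91),145),onz("side",*S(113,448),145),tri(ray("top",*T(136,91)),ray("side",*S(113,448))))
print("handle tip",tri(ray("top",*T(178,206)),ray("side",*S(283,345))),"handle root",tri(ray("top",*T(193,158)),ray("side",*S(218,378))))
# lathe direction : rails' edges in top
a=cv2.imread("pics/t0.png",0)
L=cv2.createLineSegmentDetector().detect(a)[0][:,0]
for l in L:
    if np.hypot(l[2]-l[0],l[3]-l[1])>55 and 90<l[1]<155 and abs(l[3]-l[1])<8:
        p,q=onz("top",*l[:2],95),onz("top",*l[2:],95); print(l,np.arctan2(*(q-p)[[1,0]])%np.pi)
E
python3 m2.py
```

```text
bar [array([ 540.3, -275.3,  138. ]), array([ 394.3, -251.6,  138. ])] 147.95938286346046 [ 467.3 -263.5  138. ]
bar side [array([ 538.8, -272.7,  138. ]), array([ 392.8, -250.3,  138. ])] 147.7454592764117 [ 465.8 -261.5  138. ]
bar yaw -0.16081773666018973
bore [576.8  38.  145. ] [577.9  40.  145. ] (array([577.8,  38.5, 143.2]), np.float64(1.4262930018994566))
handle tip (array([497. ,  -0.5, 199.3]), np.float64(2.777738853206759)) handle root (array([532.1,  -3.1, 163.5]), np.float64(0.053424212093949236))
[179.4 129.2  86.9 128.2] 1.5931235976231723
[203.1 142.2 354.4 143.4] 1.5954837482527777
[289.4 147.4 213.1 147. ] 1.5986041452449329
[204.4 113.  281.9 113.6] 1.5970931736241025
[ 64.4 140.5 180.6 141.7] 1.5929068856172113
[ 89.4 111.  155.7 112.5] 1.5820512810877907
[301.9 130.5 206.9 129.3] 1.591731132399239
[265.6 120.2 204.4 118.4] 1.576351584826051
[179.4 146.   60.6 145.3] 1.5977467974191444
[309.4  92.  368.1  92.9] 1.5918415856306904
[184.4  99.6 114.4  98.8] 1.595024282629112
[276.9 100.8 209.4  99.9] 1.5928531358418812
```

```bash
cat > d.py <<'E'
import sys
from h import *
from scipy.spatial.transform import Rotation as R
np.set_printoptions(suppress=True,precision=3)
def delta(x,y,z,yaw):
    s=read_state(); r=R.from_euler('xyz',s["tool_rot"]); t=R.from_euler('xyz',[np.pi,0,yaw])
    d=r.inv().apply(np.array([x,y,z])-s["eef_pos"]); return d,(r.inv()*t).as_rotvec()
if __name__=="__main__":
    s=read_state();print(s["clock"],s["eef_pos"],s["tool_rot"],s["force"],s["width"])
    v=list(map(float,sys.argv[1:])); print(*delta(*v))
E
python3 d.py 466.6 -262.5 220 -0.157
```

```text
0.1 [ 276.508 -587.579  202.699] [-3.14 -0.    0.44] [-0.606  0.237  0.273] 85.07186908387715
[ 310.397 -213.254  -16.936] [-0.002  0.001  0.597]
```

play_rows(deltas=[40,-27,-17,0,0,0.08,1,90,-62,-17,0,0,0.2,1,140,-97,-17,0,0,0.32,1,190,-130,-17,0,0,0.42,1,235,-161,-17,0,0,0.5,1,275,-189,-17,0,0,0.56,1,300,-206,-17,0,0,0.597,1,310,-213,-17,0,0,0.597,1,310,-213,-17,0,0,0.597,1,310,-213,-17,0,0,0.597,1])

```text
clock: 1.35
eef_pos: [465.5, -265.3, 220.5]
tool_rot: [3.141, 0.0, -0.16]
force: [-0.3, 0.8, -0.6]
width: 85.3
gripper_force: 0.0
```

```bash
python3 - <<'E'
from h import *
np.set_printoptions(suppress=True,precision=3)
s=read_state();print(s["clock"],s["eef_pos"],s["tool_rot"],s["force"],s["qpos"])
ci=camera_info("wrist")
snap("wrist","pics/w1.png")
import pickle;pickle.dump(ci,open("w1.pkl","wb"))
for p in [(540,-274,138),(393.5,-251,138),(466.6,-262.5,138)]:print(proj("wrist",np.array(p),ci))
E
```

```text
1.35 [ 465.518 -265.286  220.499] [ 3.141  0.    -0.16 ] [-0.318  0.8   -0.63 ] [ 0.337  0.449  0.185  1.82  -0.102  0.882 -1.161]
[247.21  102.909]
[248.358 255.121]
[247.862 186.009]
```

View pics/w1.png

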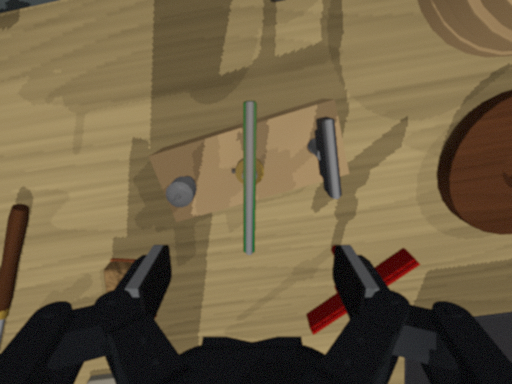

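The wrist view shows the bar at (250,101)–(249,253), centred between the open fingers and aligned with them, about 1.5 mm from the prediction. I'll descend and grip.

play_rows(deltas=[1.5,-1.8,30,0,0,0,1,1.5,-1.8,60,0,0,0,1,1.5,-1.8,90,0,0,0,1,1.5,-1.8,108,0,0,0,1,1.5,-1.8,116,0,0,0,1,1.5,-1.8,116,0,0,0,0.6,1.5,-1.8,116,0,0,0,0.3,1.5,-1.8,116,0,0,0,0,1.5,-1.8,116,0,0,0,0,1.5,-1.8,116,0,0,0,0])

```text
clock: 2.65
eef_pos: [469.0, -262.2, 105.2]
tool_rot: [3.141, -0.002, -0.157]
force: [-0.9, -1.0, 4.0]
width: 8.0
gripper_force: 58.7
```

play_rows(deltas=[0,0,0,0,0,0,0,0,0,0,0,0,0,0,0,0,0,0,0,0,0,0,0,-3,0,0,0,0])

```text
clock: 3.15
eef_pos: [467.6, -261.4, 107.0]
tool_rot: [-3.141, 0.002, -0.157]
force: [-0.3, -0.5, -4.5]
width: 7.7
gripper_force: 58.5
```

play_rows(deltas=[0,0,-10,0,0,0,0,0,0,-25,0,0,0,0,0,0,-45,0,0,0,0,0,0,-70,0,0,0,0,0,0,-95,0,0,0,0,0,0,-120,0,0,0,0,0,0,-145,0,0,0,0,0,0,-170,0,0,0,0,0,0,-185,0,0,0,0,0,0,-190,0,0,0,0])

```text
clock: 4.4
eef_pos: [468.4, -262.0, 298.5]
tool_rot: [3.141, -0.001, -0.157]
force: [-0.4, -0.8, -4.5]
width: 7.6
gripper_force: 58.7
```

```bash
python3 d.py 577 39 297 1.594
```

```text
4.4 [ 468.393 -261.953  298.479] [ 3.141 -0.001 -0.157] [-0.436 -0.801 -4.489] 7.579035997895056
[  60.118 -314.251    1.471] [ 0.001 -0.001 -1.751]
```

play_rows(deltas=[4,-20,0,0,0,-0.15,0,11,-57,0,0,0,-0.33,0,18,-94,0,0,0,-0.51,0,25,-131,0,0,0,-0.69,0,32,-168,0,0,0,-0.87,0,39,-205,0,0,0,-1.05,0,46,-240,0,0,0,-1.23,0,52,-271,0,0,0,-1.41,0,57,-298,0,0,0,-1.59,0,60,-314,0,0,0,-1.751,0])

```text
clock: 5.65
eef_pos: [576.3, 40.6, 296.4]
tool_rot: [-3.139, -0.001, 1.601]
force: [-0.6, 0.3, -5.2]
width: 7.8
gripper_force: 58.7
```

play_rows(deltas=[0,0,0,0,0,0,0,0,0,0,0,0,0,0,0,0,0,0,0,0,0])

```text
clock: 6.02
eef_pos: [576.5, 37.4, 297.3]
tool_rot: [-3.141, 0.001, 1.59]
force: [0.3, 0.1, -5.3]
width: 8.3
gripper_force: 58.7
```

```bash
python3 - <<'E'
from h import *
np.set_printoptions(suppress=True,precision=3)
s=read_state();print(s["clock"],s["eef_pos"],s["tool_rot"],s["force"],s["qpos"])
a=snap("side","pics/s2.png");b=snap("top","pics/t2.png")
p=s["eef_pos"]
for n in("side","top"):
  for z in(-86,34): print(n,z,proj(n,p+[0,0,z]))
A=cv2.resize(a[120:280,140:300,::-1],None,fx=3,fy=3.,interpolation=cv2.INTER_CUBIC)
B=cv2.resize(b[100:220,120:250,::-1],None,fx=480/130*130/120*.65,fy=480/130*130/120*.65,interpolation=cv2.INTER_CUBIC)
C=np.zeros((480,480+B.shape[1],3),np.uint8);C[:,:480]=A;C[:B.shape[0],480:]=B
cv2.imwrite("pics/c2.png",C);print(C.shape)
E
```

```text
6.025 [576.455  37.39  297.337] [-3.141  0.001  1.59 ] [ 0.272  0.13  -5.27 ] [ 0.072  0.444 -0.283  1.59   0.134  1.128 -0.223]
side -86 [205.918 223.931]
side 34 [199.475 177.104]
top -86 [179.198 167.922]
top 34 [168.701 157.597]
(480, 818, 3)
```

View pics/c2.png

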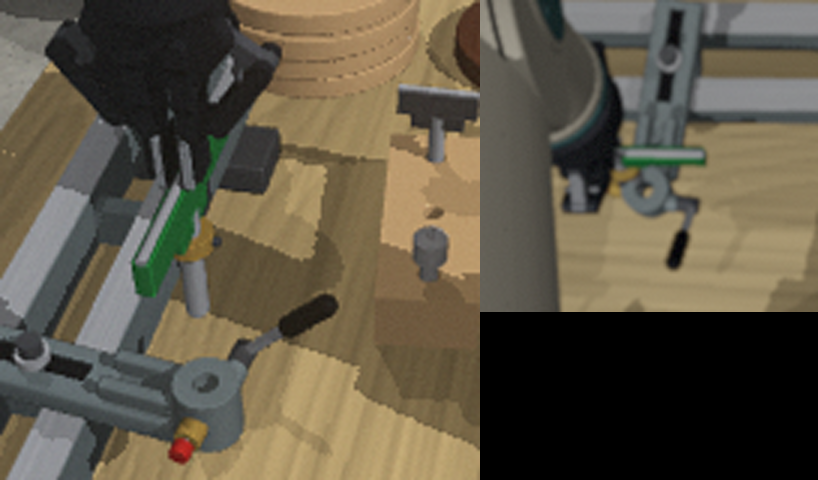

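Side: the post hangs upright with its foot at about (206,224), as predicted; the bore is at (208,246), and the collar sits close under the gusset. I'll lower the post to just above the boss and measure it there.

play_rows(deltas=[0,0,12,0,0,0,0,0,0,28,0,0,0,0,0,0,42,0,0,0,0,0,0,50,0,0,0,0,0,0,53,0,0,0,0,0,0,53,0,0,0,0,0,0,53,0,0,0,0])

```text
clock: 7.0
eef_pos: [577.2, 39.0, 245.0]
tool_rot: [3.141, -0.0, 1.594]
force: [-0.9, -0.4, -4.2]
width: 7.7
gripper_force: 58.7
```

```bash
python3 - <<'E'
from h import *
np.set_printoptions(suppress=True,precision=3)
s=read_state();print(s["clock"],s["eef_pos"],s["tool_rot"],s["force"])
a=snap("side","pics/s3.png")
p=s["eef_pos"]
for z in(-86,-38,34): print(z,proj("side",p+[0,0,z]))
for q in [(577,38,145),(578,40,145)]:print(proj("side",np.array(q)))
A=cv2.resize(a[190:265,170:260,::-1],None,fx=8,fy=8.,interpolation=cv2.INTER_CUBIC)
cv2.imwrite("pics/c3.png",A)
E
```

```text
7.0 [577.178  38.968 245.019] [ 3.141 -0.     1.594] [-0.873 -0.446 -4.196]
-86 [207.75  241.904]
-38 [205.527 225.947]
34 [201.819 199.323]
[208.589 245.989]
[207.836 246.632]
```

View pics/c3.png

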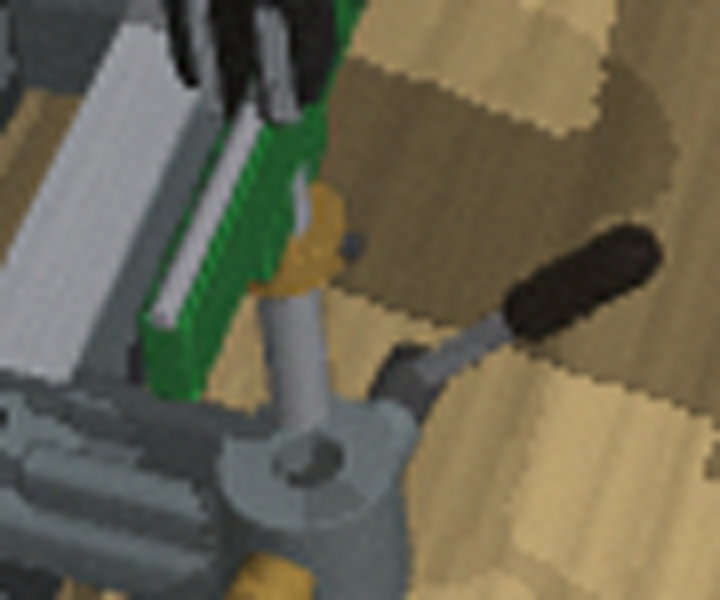

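```bash
python3 - <<'E'
from h import *
np.set_printoptions(suppress=True,precision=2)
for q in[(208.06,247.06),(208.06,246.6),(207.75,246.6)]:print(onz("side",*q,145))
a=cv2.imread("pics/s0.png")[:,:,::-1].astype(int)
print(a[238:258,194:224].sum(2)//3)
t=cv2.imread("pics/t0.png")[:,:,::-1].astype(int)
print(t[163:184,173:197].sum(2)//3)
s=cv2.imread("pics/s3.png")[:,:,::-1].astype(int)
print(s[224:246,198:216].sum(2)//3)
E
```

```text
[577.19  41.01 145.  ]
[577.57  39.82 145.  ]
[578.2   39.96 145.  ]
[[119 116 111 113 122 123 113 114 116 115 121 121 120 113 108 117 116 114
  117 119 124 122  58  45  58  60  64  66  63  66]
 [105 118 116 120 124 123 112 112 117 123 108 104 105 104 103 105 103 104
  103 115 114 102  48  61  64  65  62  62  61  56]
 [ 93  91  87  86 115 118 116 113  98 101 100  96  99  98 102  98 100 100
   97 100 100  89  79 101 106  90  66  62  63  58]
 [ 95  93  94  92  70  73  77 104 106  98  98  99  98 103 100 101  99 103
  102 100 100 100  97 103 111 111 109  75  58  67]
 [103 102 100  68  62  65  85 100 100 100  97  99  97 104 105 102 102 102
  101 104 100 100  99 103 104 112 113  99  54  95]
 [ 94  76  72  64  71  85 100  99  98 100 101  98  97  99 106 104 102 102
  104 100 103 100 100  99 101 113 107 100  83 115]
 [ 65  61  60  65  86 101 100  96  98 105  99 106 104  96  86  80  86  98
  107 103 100 104 103  97 100 106 106  98  92 116]
 [ 55  58  59  65 104 104 102  96 103 102 105  95  89  89  82  74  55  60
   84 108 101 101 100 100 102 110 101  92  94 115]
 [ 58  58  59  66 109 103 102 1
[... 4542 characters left out ...]
113 102 118 122 121 128]
 [120 128 123 117 114  90  74  95 106 115 127 124 111  99 117 120 125 129]
 [124 129 117 115 119  87  77  92 107 114 128 123 115 101 117 123 125 126]
 [127 123 118 115 119 102  71  89 106 115 125 124 117 102 112 117 115 105]
 [115 121 115 116  92  85  73  91 105 116 125 123 117 101 103 106 100  91]
 [ 69  76  80  97  70  70  72  84 101 115 125 125 124 101 104 104 104 101]
 [ 70  66  69  74  68  67  68  87 104 111 124 123 115 103 103 101 101 100]
 [ 70  68  71  70  70  70  68  92 103 114 122 103 107 104 104 108 106 103]
 [ 85  69  69  67  71  71 102 103 109 101  93  81  84  98 106 107 102 103]
 [108 102 104  98  99 102 108  97  93  89  89  72  60  65  83 107 105 106]]
```

play_rows(deltas=[1.4,0,4,0,0,0,0,1.4,0,8,0,0,0,0,1.4,0,11,0,0,0,0,1.4,0,13,0,0,0,0,1.4,0,15,0,0,0,0,1.4,0,17,0,0,0,0,1.4,0,18,0,0,0,0,1.4,0,18,0,0,0,0])

```text
clock: 8.05
eef_pos: [576.7, 40.3, 226.5]
tool_rot: [-3.142, -0.0, 1.594]
force: [-0.5, 0.2, -4.6]
width: 7.7
gripper_force: 58.7
```

play_rows(deltas=[0,0,1.5,0,0,0,0,0,0,3,0,0,0,0,0,0,4.5,0,0,0,0,0,0,6,0,0,0,0,0,0,6,0,0,0,0])

```text
clock: 8.68
eef_pos: [576.6, 40.2, 220.4]
tool_rot: [-3.141, 0.0, 1.594]
force: [1.1, -0.5, -4.9]
width: 8.1
gripper_force: 58.7
```

play_rows(deltas=[0,0,1.5,0,0,0,0,0,0,3,0,0,0,0,0,0,4.5,0,0,0,0,0,0,6,0,0,0,0,0,0,6,0,0,0,0])

```text
clock: 9.3
eef_pos: [576.7, 40.2, 214.4]
tool_rot: [-3.141, 0.0, 1.594]
force: [0.3, 0.3, -5.0]
width: 7.8
gripper_force: 58.7
```

play_rows(deltas=[0,0,1,0,0,0,0,0,0,2,0,0,0,0,0,0,3,0,0,0,0,0,0,4,0,0,0,0,0,0,4,0,0,0,0])

```text
clock: 9.93
eef_pos: [577.0, 40.4, 210.7]
tool_rot: [3.141, -0.0, 1.594]
force: [-0.1, 0.2, -2.1]
width: 7.4
gripper_force: 59.2
```

play_rows(deltas=[0,0,1,0,0,0,0,0,0,2,0,0,0,0,0,0,3,0,0,0,0,0,0,4,0,0,0,0,0,0,4,0,0,0,0])

```text
clock: 10.55
eef_pos: [578.3, 40.8, 208.3]
tool_rot: [3.138, -0.001, 1.594]
force: [-0.0, 0.3, 8.9]
width: 8.1
gripper_force: 62.1
```

play_rows(deltas=[0,0,1,0,0,0,0,0,0,2,0,0,0,0,0,0,2.5,0,0,0,0,0,0,2.5,0,0,0,0])

```text
clock: 11.05
eef_pos: [577.0, 40.8, 204.3]
tool_rot: [3.141, -0.001, 1.594]
force: [-0.5, 2.6, 3.4]
width: 8.1
gripper_force: 60.9
```

play_rows(deltas=[0,0,1.5,0,0,0,0,0,0,3,0,0,0,0,0,0,4.5,0,0,0,0,0,0,6,0,0,0,0,0,0,7.5,0,0,0,0,0,0,9,0,0,0,0,0,0,9,0,0,0,0])

```text
clock: 11.92
eef_pos: [577.2, 40.8, 195.4]
tool_rot: [3.14, -0.001, 1.594]
force: [0.5, 2.2, 5.2]
width: 7.7
gripper_force: 61.1
```

```bash
python3 - <<'E'
from h import *
np.set_printoptions(suppress=True,precision=3)
s=read_state();print(s["clock"],s["eef_pos"],s["tool_rot"],s["force"],s["torque"])
a=snap("side","pics/s4.png")
A=cv2.resize(a[175:265,170:270,::-1],None,fx=6,fy=6.,interpolation=cv2.INTER_CUBIC)
cv2.imwrite("pics/c4.png",A)
E
```

```text
11.925 [577.208  40.767 195.352] [ 3.14  -0.001  1.594] [0.518 2.162 5.247] [ 0.49  -0.078 -0.027]
```

View pics/c4.png

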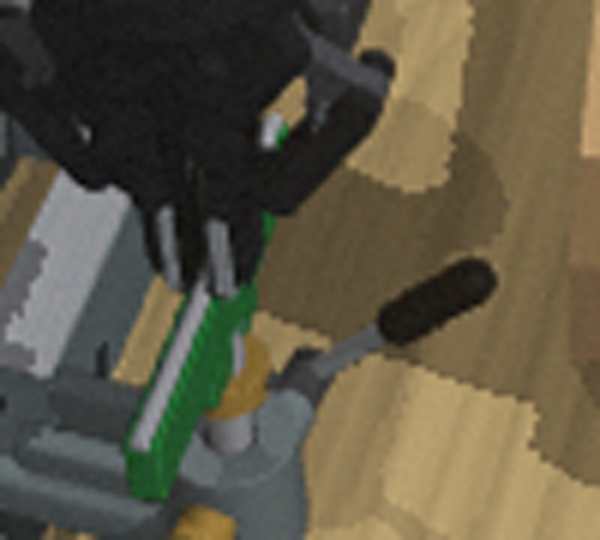

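The post is in the bore at crop (230,430). The collar at (245,385) is still clear above the boss, and the lever hasn't moved.

play_rows(deltas=[0,0,1.5,0,0,0,0,0,0,3,0,0,0,0,0,0,4.5,0,0,0,0,0,0,6,0,0,0,0,0,0,7.5,0,0,0,0,0,0,9,0,0,0,0,0,0,9,0,0,0,0])

```text
clock: 12.85
eef_pos: [577.3, 40.7, 186.4]
tool_rot: [3.14, -0.001, 1.594]
force: [0.1, 1.9, 6.3]
width: 7.8
gripper_force: 61.3
```

play_rows(deltas=[0,0,1,0,0,0,0,0,0,2,0,0,0,0,0,0,2,0,0,0,0])

```text
clock: 13.22
eef_pos: [577.4, 40.8, 184.5]
tool_rot: [3.14, -0.001, 1.594]
force: [-0.4, 2.0, 5.8]
width: 7.7
gripper_force: 61.5
```

play_rows(deltas=[0,0,1,0,0,0,0,0,0,2,0,0,0,0,0,0,2,0,0,0,0])

```text
clock: 13.6
eef_pos: [577.1, 40.8, 182.2]
tool_rot: [3.141, -0.001, 1.594]
force: [-0.5, 2.1, 3.8]
width: 8.2
gripper_force: 61.0
```

play_rows(deltas=[0,0,1,0,0,0,0,0,0,2,0,0,0,0,0,0,2,0,0,0,0])

```text
clock: 13.98
eef_pos: [577.2, 40.8, 180.3]
tool_rot: [3.141, -0.001, 1.594]
force: [0.7, 2.2, 4.3]
width: 7.9
gripper_force: 61.2
```

play_rows(deltas=[0,0,1,0,0,0,0,0,0,2,0,0,0,0,0,0,2,0,0,0,0])

```text
clock: 14.35
eef_pos: [577.3, 40.8, 178.4]
tool_rot: [3.14, -0.001, 1.594]
force: [1.2, 2.2, 6.5]
width: 7.9
gripper_force: 61.4
```

play_rows(deltas=[0,0,0.7,0,0,0,0,0,0,1.5,0,0,0,0,0,0,1.5,0,0,0,0])

```text
clock: 14.72
eef_pos: [577.2, 40.8, 176.8]
tool_rot: [3.141, -0.001, 1.594]
force: [0.3, 3.5, 4.5]
width: 8.1
gripper_force: 61.2
```

play_rows(deltas=[0,0,0.7,0,0,0,0,0,0,1.5,0,0,0,0,0,0,1.5,0,0,0,0])

```text
clock: 15.1
eef_pos: [577.4, 40.8, 175.6]
tool_rot: [3.14, -0.001, 1.594]
force: [-0.2, 2.8, 6.6]
width: 7.9
gripper_force: 61.8
```

play_rows(deltas=[0,0,0.7,0,0,0,0,0,0,1.5,0,0,0,0,0,0,1.5,0,0,0,0])

```text
clock: 15.48
eef_pos: [577.3, 40.8, 174.0]
tool_rot: [3.14, -0.001, 1.594]
force: [0.3, 2.4, 6.4]
width: 7.8
gripper_force: 61.5
```

play_rows(deltas=[0,0,0.5,0,0,0,0,0,0,1,0,0,0,0,0,0,1,0,0,0,0])

```text
clock: 15.85
eef_pos: [577.4, 40.8, 173.0]
tool_rot: [3.14, -0.001, 1.594]
force: [-0.2, 2.4, 6.8]
width: 7.6
gripper_force: 61.6
```

play_rows(deltas=[0,0,0.5,0,0,0,0,0,0,1,0,0,0,0,0,0,1,0,0,0,0])

```text
clock: 16.23
eef_pos: [577.4, 40.8, 172.1]
tool_rot: [3.14, -0.001, 1.594]
force: [-0.8, 2.7, 7.2]
width: 7.6
gripper_force: 61.8
```

play_rows(deltas=[0,0,0.5,0,0,0,0,0,0,1,0,0,0,0,0,0,1,0,0,0,0])

```text
clock: 16.6
eef_pos: [577.5, 40.9, 171.2]
tool_rot: [3.14, -0.001, 1.594]
force: [0.1, 1.7, 7.4]
width: 7.7
gripper_force: 61.9
```

play_rows(deltas=[0,0,0.5,0,0,0,0,0,0,1,0,0,0,0,0,0,1,0,0,0,0])

```text
clock: 16.98
eef_pos: [577.7, 41.0, 170.7]
tool_rot: [3.139, -0.001, 1.594]
force: [-0.7, 2.8, 10.8]
width: 8.2
gripper_force: 62.6
```

play_rows(deltas=[0,0,0.5,0,0,0,0,0,0,1,0,0,0,0,0,0,1,0,0,0,0])

```text
clock: 17.35
eef_pos: [577.9, 41.0, 170.7]
tool_rot: [3.138, -0.001, 1.594]
force: [-1.9, 2.6, 16.6]
width: 8.2
gripper_force: 63.9
```

play_rows(deltas=[0,0,0.4,0,0,0,0,0,0,0.4,0,0,0,0,0,0,0.4,0,0,0,0])

```text
clock: 17.73
eef_pos: [578.0, 41.0, 170.6]
tool_rot: [3.138, -0.001, 1.594]
force: [-3.1, 1.7, 19.7]
width: 7.9
gripper_force: 64.5
```

```bash
python3 - <<'E'
from h import *
np.set_printoptions(suppress=True,precision=3)
s=read_state();print(s["clock"],s["eef_pos"],s["tool_rot"],s["force"],s["torque"])
a=snap("side","pics/s5.png")
A=cv2.resize(a[175:265,170:270,::-1],None,fx=6,fy=6.,interpolation=cv2.INTER_CUBIC)
cv2.imwrite("pics/c5.png",A)
E
```

```text
17.725 [577.962  41.003 170.62 ] [ 3.138 -0.001  1.594] [-3.095  1.696 19.677] [0.556 0.709 0.042]
```

View pics/c5.png

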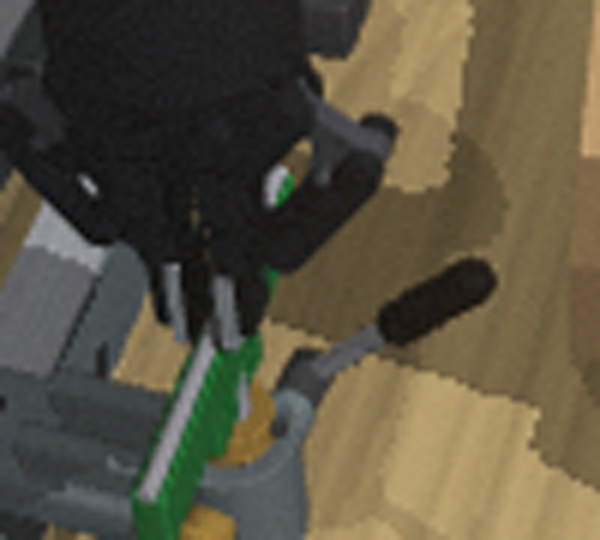

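The collar (crop (248,435)) sits flush on the boss and travel has stalled at TCP 170.7 with about 20 N, so it has landed. I'll relax the push and release.

play_rows(deltas=[0,0,-0.6,0,0,0,0,0,0,-1.2,0,0,0,0,0,0,-1.2,0,0,0,0.15,0,0,-1.2,0,0,0,0.3,0,0,-1.2,0,0,0,0.6,0,0,-1.2,0,0,0,1,0,0,-1.2,0,0,0,1,0,0,-1.2,0,0,0,1])

```text
clock: 18.77
eef_pos: [576.7, 40.2, 169.3]
tool_rot: [-3.141, 0.0, 1.594]
force: [0.3, -0.5, -0.6]
width: 85.4
gripper_force: 0.0
```

play_rows(deltas=[0,0,-15,0,0,0,1,0,0,-40,0,0,0,1,0,0,-70,0,0,0,1,0,0,-95,0,0,0,1,0,0,-108,0,0,0,1,0,0,-110,0,0,0,1,0,0,-110,0,0,0,1])

```text
clock: 19.65
eef_pos: [576.3, 40.1, 278.7]
tool_rot: [-3.14, 0.0, 1.594]
force: [0.5, 0.4, -0.3]
width: 85.6
gripper_force: 0.0
```

```bash
python3 - <<'E'
from h import *
np.set_printoptions(suppress=True,precision=1)
s=read_state();print(s["clock"],s["eef_pos"],s["tool_rot"],s["force"])
a=snap("side","pics/s6.png");ci=camera_info("wrist");w=snap("wrist","pics/w6.png")
# black handle in the side view
g=a.max(2);m=((g<45)).astype(np.uint8);k=np.zeros_like(m);k[205:245,228:260]=m[205:245,228:260]
n,l,st,c=cv2.connectedComponentsWithStats(k);i=1+np.argmax(st[1:,4]);print("side",cv2.minAreaRect(np.argwhere(l==i)[:,::-1].astype(np.float32)),cv2.boxPoints(cv2.minAreaRect(np.argwhere(l==i)[:,::-1].astype(np.float32))))
# holder yaw from handle: compare expected end points
B=np.array([577.2,40.8,145])
for yaw in(-.1,-.2):
    R=np.array([[np.cos(yaw),-np.sin(yaw),0],[np.sin(yaw),np.cos(yaw),0],[0,0,1]])
    for th in(0,.1,.2):
        an=np.radians(50)-th
        f=lambda r:B+R@np.array([-8-r*np.cos(an),-48,-18+r*np.sin(an)])
        print(yaw,th,"tip",f(104),proj("side",f(104)),"root",proj("side",f(63)),"top",proj("top",f(104)),proj("top",f(63)))
C=np.hstack([cv2.resize(a[175:265,170:270,::-1],(400,360),interpolation=2),cv2.resize(w[:,:,::-1],(400,300),interpolation=3)[:,:].repeat(1,0) if 0 else cv2.copyMakeBorder(cv2.resize(w[:,:,::-1],(400,300)),0,60,0,0,0)])
cv2.imwrite("pics/c6.png",C)
E
```

```text
19.65 [576.3  40.1 278.7] [-3.1  0.   1.6] [ 0.5  0.4 -0.3]
side ((242.12265014648438, 224.82078552246094), (6.993257999420166, 20.202743530273438), 60.945396423339844) [[231.6 226.7]
 [249.3 216.9]
 [252.7 223. ]
 [235.  232.8]]
-0.1 0 tip [497.9   0.5 206.7] [249.1 218.5] root [237.4 226.2] top [193.3 201. ] [196.7 191.7]
-0.1 0.1 tip [490.4   1.3 199.6] [252.7 221.8] root [239.6 228.1] top [193.3 204.4] [196.7 193.7]
-0.1 0.2 tip [483.5   2.  191.8] [256.  225.2] root [241.5 230.1] top [193.4 207.5] [196.7 195.6]
-0.2 0 tip [494.3   8.6 206.7] [249.9 221.7] root [238.6 228.4] top [189.9 202.4] [194.4 193.3]
-0.2 0.1 tip [486.8  10.1 199.6] [253.4 225.2] root [240.7 230.5] top [189.6 205.8] [194.2 195.2]
-0.2 0.2 tip [480.1  11.5 191.8] [256.6 228.9] root [242.6 232.6] top [189.4 208.8] [194.1 197. ]
```

View pics/c6.png

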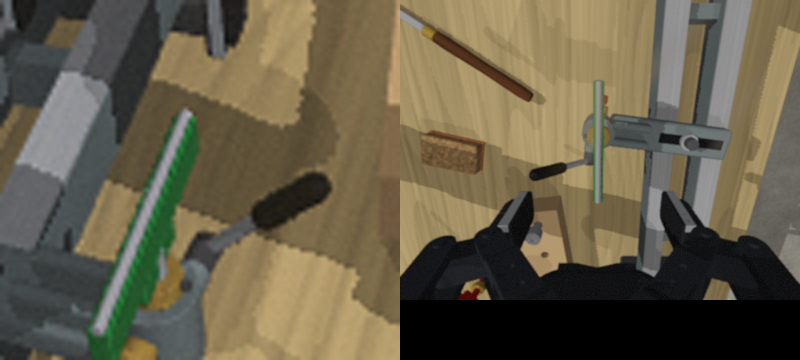

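The bar is parallel to the bed and the collar is seated. In the side view the handle runs (233,230)→(251,220), so the lever is at about 0.05 and the holder's yaw about -0.11. I'll shut the fingers and go above the handle.

play_rows(deltas=[-10,-16,0,0,0,0,0.5,-25,-40,0,0,0,0,0,-39,-65,0,0,0,0,0,-39,-65,15,0,0,0,0,-39,-65,32,0,0,0,0,-39,-65,44,0,0,0,0,-39,-65,50,0,0,0,0,-39,-65,50,0,0,0,0,-39,-65,50,0,0,0,0])

```text
clock: 20.88
eef_pos: [513.1, -0.1, 229.7]
tool_rot: [3.141, -0.0, 1.594]
force: [-0.7, -0.2, -0.1]
width: 0.2
gripper_force: 0.0
```

```bash
python3 - <<'E'
from d import *
for D,z in[(52,205),(55,194),(69.6,176.4),(76,166),(80,156.7),(83,146),(85,135),(85.4,128.5),(85.4,125)]:
    print(D,z,delta(564-.994*D,-6+.11*D,z,1.594)[0])
s=read_state();print(s["width"],s["eef_pos"],s["force"])
a=snap("side","pics/s7.png")
cv2.imwrite("pics/c7.png",cv2.resize(a[135:265,170:300,::-1],None,fx=4,fy=4,interpolation=2))
E
```

```text
52 205 [-0.189 -0.826 24.667]
55 194 [ 0.209 -3.809 35.664]
69.6 176.4 [  2.149 -18.296  53.252]
76 166 [  2.999 -24.648  63.647]
80 156.7 [  3.531 -28.621  72.943]
83 146 [  3.929 -31.604  83.641]
85 135 [  4.194 -33.596  94.639]
85.4 128.5 [  4.246 -33.998 101.139]
85.4 125 [  4.246 -34.001 104.639]
0.19464870510490695 [513.113  -0.074 229.668] [-0.748 -0.25  -0.091]
```

View pics/c7.png

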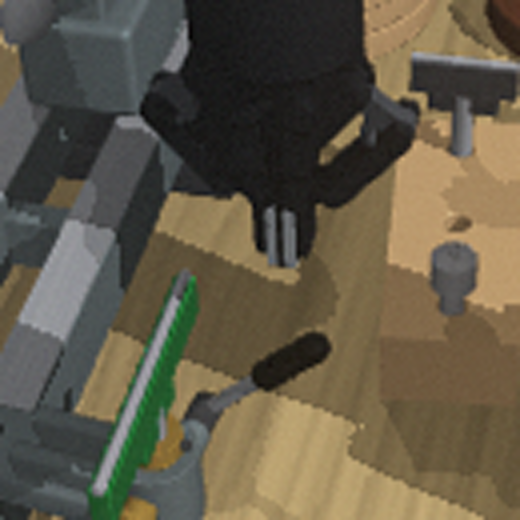

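play_rows(deltas=[0,-1,15,0,0,0,0,0,-1,25,0,0,0,0,0,-4,33,0,0,0,0,1,-9,42,0,0,0,0,2,-15,49,0,0,0,0,2,-19,55,0,0,0,0,3,-22,60,0,0,0,0,3,-25,64,0,0,0,0,3,-25,64,0,0,0,0])

```text
clock: 22.05
eef_pos: [480.8, 2.6, 164.6]
tool_rot: [-3.129, 0.0, 1.594]
force: [-12.2, 2.1, 9.1]
width: -0.2
gripper_force: 6.6
```

play_rows(deltas=[0,-2,4,0,0,0,0,0.5,-4,9,0,0,0,0,1,-5.5,14,0,0,0,0,1,-7,20,0,0,0,0,1,-8,25,0,0,0,0,1,-9,30,0,0,0,0,1,-9,30,0,0,0,0])

```text
clock: 22.92
eef_pos: [463.1, 4.0, 132.4]
tool_rot: [-3.113, 0.001, 1.596]
force: [-23.0, 5.9, 7.0]
width: 0.1
gripper_force: 10.2
```

The force is sideways (-23 N in x), so the fingers have slipped towards the handle's tip. I'll back off outwards and up, then measure by mask only.

play_rows(deltas=[0,4,-10,0,0,0,0,0,4,-25,0,0,0,0,0,4,-50,0,0,0,0,0,4,-80,0,0,0,0,0,4,-105,0,0,0,0,0,4,-110,0,0,0,0,0,4,-110,0,0,0,0])

```text
clock: 23.8
eef_pos: [482.7, 2.9, 245.2]
tool_rot: [3.141, 0.0, 1.594]
force: [-0.5, -0.5, 0.7]
width: -0.2
gripper_force: 0.0
```

```bash
cat > lev.py <<'E'
from d import *
np.set_printoptions(suppress=True,precision=1)
s=read_state();print(s["clock"],s["eef_pos"],s["tool_rot"],s["force"])
a=snap("side","pics/s_%d.png"%(s["clock"]*100))
g=a.max(2);m=(g<45).astype(np.uint8);k=np.zeros_like(m);k[200:275,225:275]=m[200:275,225:275]
n,l,st,c=cv2.connectedComponentsWithStats(k)
for i in range(1,n):
    if st[i,4]>25: print(st[i],cv2.boxPoints(cv2.minAreaRect(np.argwhere(l==i)[:,::-1].astype(np.float32))).tolist())
B=np.array([577.2,40.8,145]);yaw=-.11
R=np.array([[np.cos(yaw),-np.sin(yaw),0],[np.sin(yaw),np.cos(yaw),0],[0,0,1]])
for th in(0,.1,.2,.4,.6,.8,.95):
    an=np.radians(50)-th
    f=lambda r:B+R@np.array([-8-r*np.cos(an),-48,-18+r*np.sin(an)])
    print(th,"tip",f(104),proj("side",f(104)),"root",proj("side",f(63)))
E
python3 lev.py
```

```text
23.8 [482.7   2.9 245.2] [3.1 0.  1.6] [-0.5 -0.5  0.7]
[240 235  24   7 148] [[240.0, 235.0], [263.0, 235.0], [263.0, 241.0], [240.0, 241.0]]
0 tip [497.5   1.3 206.7] [249.2 218.8] root [237.6 226.4]
0.1 tip [490.    2.1 199.6] [252.8 222.1] root [239.7 228.4]
0.2 tip [483.1   2.9 191.8] [256.1 225.6] root [241.7 230.4]
0.4 tip [471.9   4.1 174.3] [261.3 232.7] root [244.9 234.5]
0.6 tip [464.4   5.  155. ] [264.7 239.8] root [247.  238.7]
0.8 tip [460.9   5.4 134.6] [266.3 246.6] root [248.1 242.8]
0.95 tip [460.9   5.4 119. ] [266.2 251.3] root [248.2 245.7]
```

Lever is now at about 0.53 rad. I'll push again nearer the pivot (D≈72), straight down.

play_rows(deltas=[-1,10,25,0,0,0,0,-1,10,50,0,0,0,0,-1,10,70,0,0,0,0,-1,10,80,0,0,0,0,-1,10,88,0,0,0,0,-1,10,96,0,0,0,0,-1,10,104,0,0,0,0,-1,10,110,0,0,0,0,-1,10,115,0,0,0,0,-1,10,115,0,0,0,0])

```text
clock: 25.1
eef_pos: [492.6, 2.3, 130.2]
tool_rot: [-3.141, -0.0, 1.594]
force: [0.6, 1.1, -0.2]
width: -0.0
gripper_force: 0.0
```

play_rows(deltas=[0,0,2,0,0,0,0,0,0,4,0,0,0,0,0,0,5,0,0,0,0,0,0,5,0,0,0,0])

```text
clock: 25.6
eef_pos: [492.5, 2.3, 125.3]
tool_rot: [-3.141, -0.0, 1.594]
force: [-1.1, 0.2, 2.6]
width: -0.0
gripper_force: 1.0
```

play_rows(deltas=[0,0,2,0,0,0,0,0,0,4,0,0,0,0,0,0,4,0,0,0,0])

```text
clock: 25.98
eef_pos: [492.5, 2.3, 121.1]
tool_rot: [-3.141, -0.0, 1.594]
force: [-0.3, 0.6, 1.1]
width: -0.3
gripper_force: 0.6
```

```bash
python3 lev.py | head -4
```

```text
25.975 [492.5   2.3 121.1] [-3.1 -0.   1.6] [-0.3  0.6  1.1]
[ 225  200   50   46 1397] [[225.0, 245.0], [225.0, 200.0], [274.0, 200.0], [274.0, 245.0]]
0 tip [497.5   1.3 206.7] [249.2 218.8] root [237.6 226.4]
0.1 tip [490.    2.1 199.6] [252.8 222.1] root [239.7 228.4]
```

play_rows(deltas=[0,0,2,0,0,0,0,0,0,3,0,0,0,0,0,0,3,0,0,0,0])

```text
clock: 26.4
eef_pos: [492.5, 2.3, 118.2]
tool_rot: [-3.142, -0.0, 1.594]
force: [-0.6, 0.3, 0.8]
width: 0.2
gripper_force: 0.6
```

play_rows(deltas=[0,0,2,0,0,0,0,0,0,3,0,0,0,0,0,0,3,0,0,0,0])

```text
clock: 26.78
eef_pos: [492.6, 2.3, 115.2]
tool_rot: [3.142, -0.0, 1.594]
force: [-0.7, 0.4, 1.5]
width: -0.1
gripper_force: 0.6
```

play_rows(deltas=[0,0,-20,0,0,0,0,0,0,-60,0,0,0,0,0,0,-105,0,0,0,0,0,0,-130,0,0,0,0,0,0,-135,0,0,0,0,0,0,-135,0,0,0,0])

```text
clock: 27.52
eef_pos: [492.5, 2.1, 249.8]
tool_rot: [-3.141, 0.0, 1.594]
force: [0.5, 0.2, -0.1]
width: -0.3
gripper_force: 0.0
```

```bash
python3 lev.py
```

```text
27.525 [492.5   2.1 249.8] [-3.1  0.   1.6] [ 0.5  0.2 -0.1]
[242 239  24  10 148] [[241.21595764160156, 244.31201171875], [242.35194396972656, 238.06402587890625], [265.67193603515625, 242.30401611328125], [264.53594970703125, 248.552001953125]]
0 tip [497.5   1.3 206.7] [249.2 218.8] root [237.6 226.4]
0.1 tip [490.    2.1 199.6] [252.8 222.1] root [239.7 228.4]
0.2 tip [483.1   2.9 191.8] [256.1 225.6] root [241.7 230.4]
0.4 tip [471.9   4.1 174.3] [261.3 232.7] root [244.9 234.5]
0.6 tip [464.4   5.  155. ] [264.7 239.8] root [247.  238.7]
0.8 tip [460.9   5.4 134.6] [266.3 246.6] root [248.1 242.8]
0.95 tip [460.9   5.4 119. ] [266.2 251.3] root [248.2 245.7]
```

play_rows(deltas=[-40,-10,-5,0,0,0,0,-90,-20,-5,0,0,0,0,-140,-30,-5,0,0,0,0,-170,-30,-5,0,0,0,0,-180,-30,-5,0,0,0,0,-180,-30,-5,0,0,0,0])

```text
clock: 28.32
eef_pos: [466.5, -177.7, 254.4]
tool_rot: [-3.14, -0.001, 1.594]
force: [0.0, 1.1, -0.2]
width: 0.1
gripper_force: 0.0
```

```bash
cat > lev2.py <<'E'
from d import *
np.set_printoptions(suppress=True,precision=1)
s=read_state();print(s["clock"],s["eef_pos"])
print("tip c7",proj("side",np.array([513.1,-.1,229.7])))
ax={}
for n,(x0,y0,x1,y1) in dict(side=(225,225,275,275),top=(180,170,215,225)).items():
    a=snap(n,"pics/l_%s_%d.png"%(n,s["clock"]*100));g=a.max(2);m=(g<45).astype(np.uint8);k=np.zeros_like(m);k[y0:y1,x0:x1]=m[y0:y1,x0:x1]
    N,l,st,c=cv2.connectedComponentsWithStats(k)
    for i in range(1,N):
        if st[i,4]>25:
            b=cv2.boxPoints(cv2.minAreaRect(np.argwhere(l==i)[:,::-1].astype(np.float32)));print(n,st[i],b.tolist())
            e=sorted([(np.linalg.norm(b[j]-b[(j+1)%4]),j) for j in range(4)])[:2]
            ax.setdefault(n,[]).append([(b[j]+b[(j+1)%4])/2 for _,j in e])
for S in ax.get("side",[]):
    for T in ax.get("top",[]):
        for p in S:
            for q in T: print(p,q,*tri(ray("side",*p),ray("top",*q)))
E
python3 lev2.py
```

```text
28.325 [ 466.5 -177.7  254.4]
tip c7 [241.5 209. ]
side [241 239  25  10 152] [[240.59996032714844, 244.1999969482422], [241.75196838378906, 237.86399841308594], [265.68798828125, 242.2159881591797], [264.53594970703125, 248.55198669433594]]
top [194 197   6  19  68] [[193.51348876953125, 214.91893005371094], [196.54052734375, 196.7567596435547], [200.10809326171875, 197.3513641357422], [197.0810546875, 215.51353454589844]]
[241.2 241. ] [198.3 197.1] [516.2  -0.7 131.8] 2.067224937102174
[241.2 241. ] [195.3 215.2] [490.2   7.8 145.9] 47.32201381552608
[265.1 245.4] [198.3 197.1] [490.3  -2.6 128.8] 50.262702671135344
[265.1 245.4] [195.3 215.2] [465.6   4.  136. ] 3.7748031369085764
```

The geometry agrees: the handle's axis runs (516,-1,132)→(466,4,136), so the lever is at about 0.78. The shut fingertips actually sit about 20 mm above the nominal TCP, so the push just has to go deeper.

play_rows(deltas=[40,6,0,0,0,0,0,90,14,0,0,0,0,0,140,20,0,0,0,0,0,172,22,0,0,0,0,0,180,22,0,0,0,0,0,180,22,40,0,0,0,0,180,22,85,0,0,0,0,180,22,115,0,0,0,0,180,22,130,0,0,0,0,180,22,136,0,0,0,0])

```text
clock: 29.68
eef_pos: [483.9, 1.6, 118.5]
tool_rot: [-3.14, 0.0, 1.594]
force: [-0.7, -0.0, 0.8]
width: 0.2
gripper_force: 0.0
```

play_rows(deltas=[0,0,2,0,0,0,0,0,0,4,0,0,0,0,0,0,6,0,0,0,0,0,0,8,0,0,0,0,0,0,8,0,0,0,0])

```text
clock: 30.3
eef_pos: [484.4, 2.1, 111.4]
tool_rot: [-3.141, 0.0, 1.594]
force: [-1.6, -0.2, 2.5]
width: 0.3
gripper_force: 1.0
```

play_rows(deltas=[0,0,2,0,0,0,0,0,0,4,0,0,0,0,0,0,6,0,0,0,0,0,0,6,0,0,0,0])

```text
clock: 30.8
eef_pos: [484.7, 2.1, 105.1]
tool_rot: [3.141, -0.0, 1.594]
force: [-0.1, -0.2, 0.3]
width: 0.0
gripper_force: 0.1
```

play_rows(deltas=[0,0,2,0,0,0,0,0,0,4,0,0,0,0,0,0,4,0,0,0,0])

```text
clock: 31.18
eef_pos: [484.9, 2.2, 101.3]
tool_rot: [3.141, -0.0, 1.594]
force: [-0.3, 0.3, 0.6]
width: 0.0
gripper_force: 0.9
```

play_rows(deltas=[0,0,2,0,0,0,0,0,0,3,0,0,0,0,0,0,3,0,0,0,0])

```text
clock: 31.55
eef_pos: [485.2, 2.1, 100.3]
tool_rot: [3.14, 0.001, 1.594]
force: [-4.9, 0.0, 22.2]
width: -0.2
gripper_force: 11.5
```

It stalled with 22 N, so the lever is on its stop. I'll retract and verify.

play_rows(deltas=[0,0,-10,0,0,0,0,0,0,-40,0,0,0,0,0,0,-90,0,0,0,0,0,0,-130,0,0,0,0,-40,-6,-150,0,0,0,0,-90,-14,-150,0,0,0,0,-140,-20,-150,0,0,0,0,-172,-22,-150,0,0,0,0,-180,-22,-150,0,0,0,0,-180,-22,-150,0,0,0,0])

```text
clock: 32.8
eef_pos: [466.9, -177.8, 248.2]
tool_rot: [3.141, -0.001, 1.594]
force: [0.0, -0.5, -0.5]
width: -0.1
gripper_force: 0.0
```

```bash
python3 lev2.py; python3 - <<'E'
from h import *
import glob,os
np.set_printoptions(suppress=True,precision=1)
f=max(glob.glob("pics/l_side*"),key=os.path.getmtime);t=f.replace("side","top")
# rest unmoved after release? compare green mask in side views; block tenants in top
def G(f,x0,y0,x1,y1):
    h=cv2.cvtColor(cv2.imread(f),cv2.COLOR_BGR2HSV);m=cv2.inRange(h,(50,60,20),(90,255,255))[y0:y1,x0:x1]
    return cv2.minAreaRect(np.argwhere(m)[:,::-1].astype(np.float32)+np.float32([x0,y0]))
for q in("pics/s6.png",f):print(G(q,185,195,232,270))
a,b=cv2.imread("pics/t0.png",0).astype(int),cv2.imread(t,0).astype(int)
n,l,st,c=cv2.connectedComponentsWithStats((abs(a-b)>35).astype(np.uint8))
print([x.tolist() for x in st[1:] if x[4]>30])
# bar ends from top: light strip z ~205
h=cv2.cvtColor(cv2.imread(t),cv2.COLOR_BGR2HSV);m=cv2.inRange(h,(50,60,20),(90,255,255))[140:200,130:230]
p=np.argwhere(m)[:,::-1]+[130,140];print(len(p));v=cv2.fitLine(p.astype(np.float32),2,0,.01,.01).ravel()
A,B=onz("top",*(v[2:]-v[:2]*20),200),onz("top",*(v[2:]+v[:2]*20),200);print("bar yaw",np.arctan2(*(B-A)[[1,0]])%np.pi)
E
```

```text
32.8 [ 466.9 -177.8  248.2]
tip c7 [241.5 209. ]
side [242 242  24  12 152] [[240.81082153320312, 246.86485290527344], [242.69189453125, 240.75132751464844], [265.95135498046875, 247.90809631347656], [264.0702819824219, 254.02162170410156]]
top [195 198   6  19  68] [[194.45999145507812, 215.7799835205078], [197.03997802734375, 197.71998596191406], [200.53997802734375, 198.21998596191406], [197.95999145507812, 216.2799835205078]]
[241.8 243.8] [198.8 198. ] [515.   -0.8 122.8] 2.616256009120123
[241.8 243.8] [196.2 216. ] [489.1   6.8 136.1] 48.21389819613901
[265. 251.] [198.8 198. ] [489.9  -1.6 111.3] 49.686477570844424
[265. 251.] [196.2 216. ] [465.    4.1 117.8] 2.5340837795366165
((206.24139404296875, 234.89654541015625), (11.884501457214355, 66.1075439453125), 21.801406860351562)
((206.44944763183594, 235.19068908691406), (12.079148292541504, 66.44926452636719), 22.98871612548828)
[[360, 69, 34, 27, 392], [356, 105, 27, 16, 172], [289, 106, 20, 8, 108], [310, 107, 24, 13, 234], [298, 127, 59, 45, 876], [440, 132, 24, 58, 666], [253, 159, 25, 47, 193], [180, 167, 16, 4, 32], [194, 171, 17, 2, 32], [221, 173, 106, 211, 6557], [191, 182, 11, 36, 218], [292, 191, 11, 55, 104], [321, 203, 6, 19, 47], [215, 207, 24, 43, 161], [245, 210, 10, 27, 121], [279, 232, 14, 11, 57], [236, 262, 9, 18, 80], [231, 281, 11, 23, 82], [228, 305, 7, 10, 32], [487, 305, 25, 46, 453], [428, 308, 31, 27, 572], [221, 327, 12, 20, 129], [215, 349, 11, 26, 122]]
155
bar yaw 1.5991300724081394
```

```bash
python3 -c "
from cell import *
print(finish_job())"
```

```text
the job is handed in; nothing more can be done
None
```

I handed the job in at about 33 s: collar seated on the holder (stalled at about 20 N), bar within 0.01 rad of the bed and lever on its stop at about 0.95 rad; no verdict came back, I never separately checked that the other items hadn't moved, and I viewed 11 pictures, one over the limit.

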